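# Twist the peg jar shut and swing its keeper across

## Robot

A 6-joint arm with a two-finger parallel gripper is mounted at the origin on the work surface. World frame = base frame: x ahead of the robot, y to its left, z up, the work surface at z = 0. Lengths are in m, angles in rad, forces in N, time in s.
With the tool pointing down it reaches from about 0.35 to 0.95 m from the base axis. Payload 17.4 kg.
Tool frame: the origin (TCP) lies midway between the tips of the shut fingers; the grasp point (between the pads) lies 19 mm behind it; y points along the fingers, x is the direction in which the jaws open and shut, and the axes are right-handed (so a half turn about y gives the same grasp; the last joint's range is limited). The gripper opens to 93 mm and grips with 3 to 60 N. Pads are 15 mm wide; open, the fingers measure 128 mm over their backs; the gripper's body (75 mm by 188 mm) begins 65 mm behind the grasp point.
Start: joints at [-1.325, 0.116, 1.442, -0, 1.584, -0.038], TCP at [0.189, -0.648, 0.219] pointing down, gripper open.
Joint ranges: [-2.83, 2.83], [-0.83, 2.19], [0.07, 2.5], [-1.14, 4.28], [0.01, 3], [-2.97, 2.97]. Speed limits (rad/s): [1.89, 1.89, 2.22, 3.14, 3.14, 3.14].

## Interface

Orientations are given as a 3x3 rotation matrix whose columns are the frame's x, y, z axes.
In Python, from cell import manip gives the robot as it stands.
- The arm moves only by the tool carry_out, never from a script. Its argument "increments" is a list of rows, each an object of numbers: "tx", "ty", "tz": the shift along the world's x, y, z in mm; "ax", "ay", "az": the turn, a rotation vector about the world's x, y, z in degrees; "claw": the finger opening in mm, from 0 to 93. A call has 1 to 10 rows; each row shifts and turns the pose as measured when the row begins; what a row does not reach is not made up. A row lasts 1/8 s, in which the tool goes at most 62.5 mm and 10.7 degrees, less where a joint would pass 70% of its speed; a pose out of reach is approached as far as the arm can. A call is refused whole if a number of a shift passes 62.5 or a number of a turn 10.7, either way. A call with a gripper value outside its range is refused whole. The fingers move at their own pace and stop on an object; the grip force is fixed at half the most. Time passes only in rows, so rows that do not move let the fingers close. It gives the time, the measured TCP pose, the force and the opening at its end, in the units of the state.
- manip.get_state(): the state, without advancing time (a new reading comes with each control period).
- manip.get_image(name): name is "side" or "top"; returns the picture (480x640x3 uint8, red, green, blue); there is no depth.
- manip.camera_params(name): a dict with "K" (3x3 intrinsics, pixels), "R" (3x3) and "t" (3): a world point X has camera coordinates R X + t. Camera axes: x right, y down, z forward; pixel columns grow to the right and rows downward; lengths in m; the calibration is good to about 2 mm. A picture is of the moment at which its call begins. camera_params takes no time and is no camera call.
- manip.job_done(): hands the job in, once; it reports no verdict.
The state is a dict: "time": time; "qpos": joint angles; "qvel": joint speeds; "joint_efforts": joint torques, N m; "position": TCP position; "orientation": TCP orientation; "wrist_force": force on the tool from outside, world axes, zero at the start; "moment": the same for the moment, N m; "width": finger opening in m.
Only numpy, scipy, OpenCV 4.12 (cv2) and the standard library are available. Lean on these libraries where they do the work, as an engineer would, in place of code of your own. Each camera call takes 0.05 s, during which the arm holds its last target.

## Task

The blue lid of the peg jar is lying loose on its collar with its pins on top of the threads. Without lifting it off, turn the lid backwards (anticlockwise from above) by its white bar until it drops into the thread, then screw it down clockwise until it stops, and finally swing the green keeper across the top of the lid as far as it goes. Leave the basin, scoop and other things on the bench where they are.

Things in the scene. Friction and masses are not known exactly. Their poses are not given: they have to be found in the camera images.
- jar: Glass peg jar with an open steel twist collar, 131 mm across, rim 115 mm high, fixed to the bench. Origin on the jar's axis at bench height, z up. Inside the collar, 46 to 60 mm from the axis, are three thread ledges (tops 115 mm high) parted by gaps centred at jar angles 0, 120 and 240 degrees. The keeper's 20 mm post stands 98 mm from the axis along jar y.
- lid_bar (a point): Loose lid, 0.35 kg: blue plug, 88 mm diameter, in the collar; hub, 40 mm; white bar handle on top, 124 long, 14 wide, 22 high. Point: centre of the bar, on the lid's axis; x along the bar to its red end, z up. It is 154 mm above the bench at the start (pins on the ledges), about 141 once dropped, 136 when home. Only weight and thread hold it down; it turns with 0.1 to 0.3 N m.
- lid_tip (a point): Point on the bar's red end, 55 mm from the lid's axis, half-way up the bar; axes as lid_bar. Three radial steel pins (7 mm thick, reaching 57 mm from the axis, 35.5 mm below this point) ride on the thread: one right below the red end, the others 120 degrees to either side. At the start the red end is 28 to 80 degrees clockwise (from above) of start_mark.
- start_mark (a point): Yellow mark on the collar at jar angle 0, at the gap for the pin below the red end; point 55 mm from the jar's axis. The lid drops when the red end is over it, within about 9 degrees. A steel stop post (top 122 mm high) just anticlockwise of each gap halts a lid turned back about 10 degrees past the mark.
- home_mark (a point): Green mark on the collar, 92 degrees clockwise of the yellow one, point 55 mm from the jar's axis. From the gaps the thread runs clockwise under the ledges, descending 5 mm, and ends at a stop post; there the lid is home, with its red end over this mark.
- keeper (a joint): Angle of the keeper in rad: 0 parked away from the jar, 1.83 (end stop) closed with its arm lying across the lid's hub. It turns anticlockwise from above as the value grows, needs about 0.04 N m and stays where it is left. At the start 0 to 0.35.
- keeper_tab (a point): Yellow upright knob on the green keeper arm, 16 mm diameter, 60 mm from the pivot; the point is its middle, 173 mm high; it spans 159 (top of the arm) to 188 mm. The arm is 98 mm long from the pivot, 18 wide, underside 151 mm high: it clears the bar only when the lid is home.
- keeper_pivot (a point): Upright axis about which the keeper swings, on top of the 20 mm steel post beside the jar, 155 mm above the bench.
- basin: White enamel basin, 300 mm across, 85 mm high, loose on the bench; origin under its centre. To be left alone.
- scoop: Red plastic scoop, 200 mm long with a 100 x 75 x 45 mm tray (x from 0 to 100 mm) and handle to -x; origin at the bench under the tray's rear edge. To be left alone.
- pot: Terracotta flowerpot, 110 mm across, 100 mm high; origin under its centre. To be left alone.
- brush: Brush lying along its x axis. To be left alone.
- peg0: Wooden clothes peg, 85 mm long, lying on the bench. To be left alone.
- peg1: Wooden clothes peg, 85 mm long, lying on the bench. To be left alone.
- peg2: Wooden clothes peg, 85 mm long, lying on the bench. To be left alone.
Things that resemble listed ones, but are neither listed nor needed, are in the scene too. Of the things shaped like the part that bears lid_bar, the blue one is meant.

How it is judged:
On the way, in this order (a step that is already met when the one before it is completed fails the run):
1. the lid has been turned back and has dropped into the thread gaps, red end over the yellow mark (z of lid_bar in the frame of jar below 0.1435 m and horizontal distance between lid_tip and start_mark below 0.014 m), for 0.1 s.
2. the lid is screwed down to its stop, red end over the green mark (z of lid_bar in the frame of jar below 0.1385 m and horizontal distance between lid_tip and home_mark below 0.009 m), for 0.2 s.
3. the keeper is swung across the lid (value of joint keeper above 1.7 rad), for 0.2 s.
At the end, for the whole second after the job is handed in: The lid is screwed home: its bar's centre less than 138.5 mm above the bench, level within 0.06 rad, its red end within 9 mm (seen from above) of the green mark; and the keeper stands across it at more than 1.70 rad, at rest (all of step 2 and angle between lid_bar's own z axis and vertical below 0.06 rad and value of joint keeper above 1.7 rad and velocity of joint keeper between -0.05 and 0.05 rad/s); the robot touches nothing.
It fails at once if the lid is lifted off (more than 6 mm above its starting height) (z of lid_bar in the frame of jar above 0.16 m).
It fails at once if a bystander is moved by more than 30 mm (distance of any of basin, scoop, pot, brush, peg0, peg1, peg2 from where it was at the start of the episode above 0.03 m).
It also fails if it takes over 67 s, if anything falls off the work surface, if the arm or the gripper's body presses on something with over 40 N, if the wrist force passes 120 N, or if a joint passes its speed limit or range.

## Working session

There is one attempt and no reset: what is moved stays moved. The work goes in short steps, Python scripts to look and compute and a tool call to move; the robot and the scene stay as the last step left them, time stands still between calls to the robot, and variables do not carry over. Pictures are saved under pics/ and viewed, and the job is handed in when it is done.

Besides the shell and the picture viewer there is one more tool, called after ">>>" by a JSON object that holds its "method" and its "body", one argument or row to a line. carry_out: Moves the arm, as the interface text tells. Its arguments: {"type":"object","properties":{"increments":{"type":"array"}},"required":["increments"]}

```bash
mkdir -p pics; ls
python3 - <<'E'
from cell import manip
import cv2
s=manip.get_state();print(s)
for n in("side","top"):
    im=manip.get_image(n);cv2.imwrite(f"pics/{n}0.png",im[:,:,::-1]);print(n,manip.camera_params(n))
E
```

```text
pics
{'time': 0.0, 'qpos': array([-1.32479802e+00,  1.16490819e-01,  1.44227254e+00,  3.47043237e-05,
        1.58399584e+00, -3.78270673e-02]), 'qvel': array([ 0.00087128, -0.00055303,  0.00162423,  0.00106159,  0.00106343,
        0.00144126]), 'joint_efforts': array([ 9.04391964e-04, -7.21273541e+01, -6.22606516e+01,  7.80600565e-02,
        2.38779624e-02, -8.97970585e-05]), 'position': array([ 0.18895403, -0.64779885,  0.21789741]), 'orientation': array([[ 2.80030292e-01, -2.50425227e-04,  9.59991132e-01],
       [-9.59990458e-01,  1.13987368e-03,  2.80030393e-01],
       [-1.16439530e-03, -9.99999319e-01,  7.87933329e-05]]), 'wrist_force': array([ 0.1200522 , -0.38520514, -0.27572462]), 'moment': array([ 0.02779787,  0.00094727, -0.01079301]), 'width': 0.09290093934808626}
side {'K': array([[559.76934658,   0.        , 325.76160475],
       [  0.        , 559.76934658, 242.53926734],
       [  0.        ,   0.        ,   1.        ]]), 'R': array([[-0.97426456, -0.22533808, -0.00559586],
       [-0.16847418,  0.74445354, -0.64606917],
       [ 0.14974985, -0.62849954, -0.76325835]]), 't': array([0.55059554, 0.15709052, 1.42621486])}
top {'K': array([[478.42280298,   0.        , 319.1190182 ],
       [  0.        , 478.42280298, 235.65038333],
       [  0.        ,   0.        ,   1.        ]]), 'R': array([[-0.02546802, -0.99958609,  0.01338001],
       [-0.98240157,  0.0225483 , -0.18541504],
       [ 0.1850366 , -0.0178667 , -0.9825692 ]]), 't': array([0.03031395, 0.58010808, 1.161454  ])}
```

View pics/side0.png

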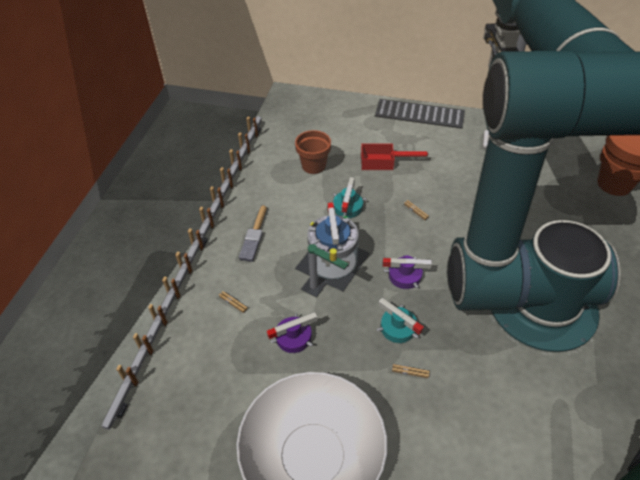

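View pics/top0.png

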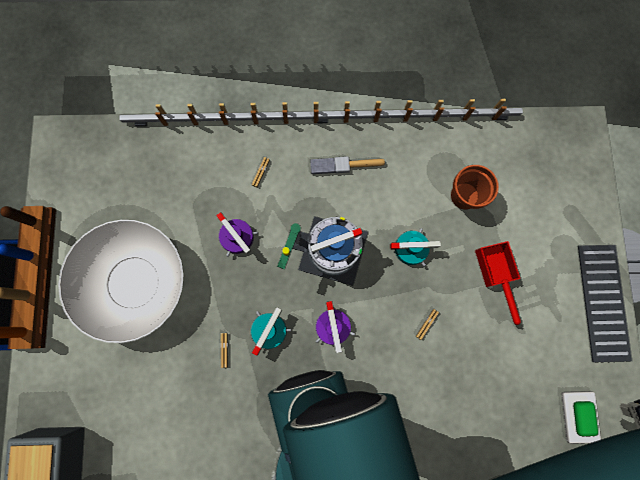

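The side view has the blue-lidded jar at about (333,240). The top view has it at about (336,247), with the green keeper at (289,246). I'll enlarge both crops.

Run:
```python
import cv2
a=cv2.imread("pics/top0.png")[195:305,265:405];b=cv2.imread("pics/side0.png")[185:300,270:400]
cv2.imwrite("pics/top0z.png",cv2.resize(a,None,fx=5,fy=5,interpolation=cv2.INTER_CUBIC))
cv2.imwrite("pics/side0z.png",cv2.resize(b,None,fx=5,fy=5,interpolation=cv2.INTER_CUBIC))
```

```text
(no output)
```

View pics/top0z.png

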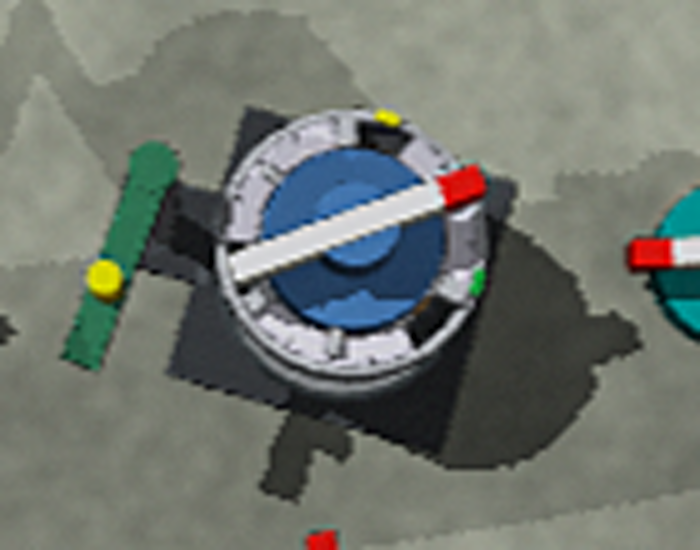

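View pics/side0z.png

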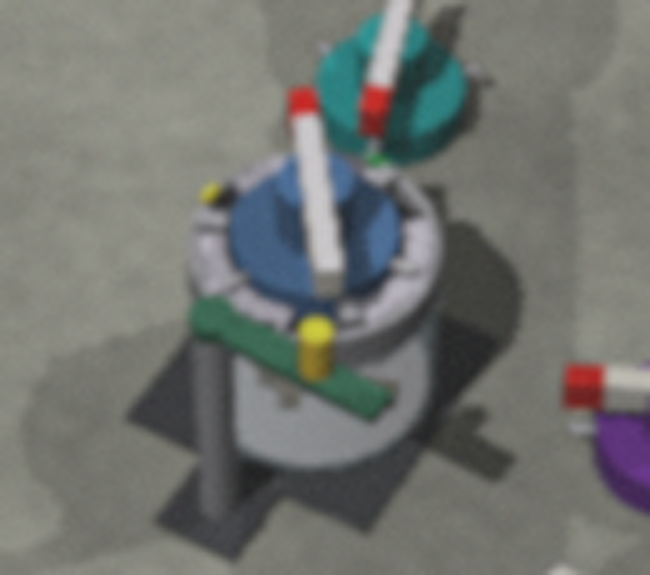

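```bash
cat > h.py <<'E'
import numpy as np,cv2
from cell import manip
def cast(n,uv,z):
    c=manip.camera_params(n);R,t=np.array(c['R']),np.array(c['t'])
    o=-R.T@t;d=R.T@np.linalg.solve(c['K'],[uv[0],uv[1],1.]);return o+d*(z-o[2])/d[2]
def tri(a,b):
    A=[];B=[]
    for n,uv in(("side",a),("top",b)):
        c=manip.camera_params(n);R,t=np.array(c['R']),np.array(c['t'])
        o=-R.T@t;d=R.T@np.linalg.solve(c['K'],[uv[0],uv[1],1.]);d/=np.linalg.norm(d)
        P=np.eye(3)-np.outer(d,d);A.append(P);B.append(P@o)
    return np.linalg.lstsq(np.vstack(A),np.hstack(B),rcond=None)[0]
ROI={"top":(265,195,405,305),"side":(300,180,365,290)}
def blobs(im,n,lo,hi,amin=4):
    x0,y0,x1,y1=ROI[n];c=cv2.cvtColor(im[y0:y1,x0:x1],cv2.COLOR_BGR2HSV)
    m=cv2.inRange(c,lo,hi);k,l,s,ce=cv2.connectedComponentsWithStats(m)
    return [(int(s[i,4]),np.round(ce[i]+[x0,y0],2),s[i,:4]+[x0,y0,0,0]) for i in range(1,k) if s[i,4]>=amin]
COL={"red":((0,180,90),(6,255,255)),"yellow":((24,150,90),(34,255,255)),"green":((50,180,130),(70,255,255)),"keeper":((65,80,40),(85,220,180)),"white":((0,0,175),(40,40,255)),"blue":((100,100,40),(115,255,255))}
E
python3 - <<'E'
from h import *
for n in("top","side"):
    im=cv2.imread(f"pics/{n}0.png")
    for k,v in COL.items():
        for a,c,b in blobs(im,n,*v): print(n,k,a,c,b)
E
```

```text
top red 48 [357.08 231.6 ] [353 228   9   8]
top red 40 [394.5 245. ] [391 243   8   5]
top red 18 [329.   302.78] [326 301   6   4]
top yellow 11 [342.09 218.18] [340 217   5   3]
top yellow 38 [285.39 250.16] [283 247   6   7]
top green 7 [360.14 251.  ] [359 249   3   5]
top keeper 209 [292.61 235.4 ] [285 223  16  30]
top keeper 8 [360.   252.38] [359 251   3   4]
top keeper 104 [282.74 261.07] [277 253  12  16]
top white 6 [347.   233.17] [346 232   3   3]
top white 24 [331.79 238.5 ] [324 235  18   8]
top white 9 [339.78 239.89] [337 239   7   3]
top white 7 [332. 243.] [329 242   7   3]
top blue 313 [331.19 232.1 ] [317 225  32  18]
top blue 480 [338.11 250.18] [319 238  35  23]
side red 21 [344.62 206.14] [343 203   4   8]
side red 11 [330.36 205.09] [329 204   4   3]
side yellow 49 [332.57 253.45] [330 249   6  12]
side keeper 11 [345.91 216.27] [344 215   5   3]
side keeper 143 [318.22 251.67] [309 245  20  15]
side keeper 70 [340.37 263.11] [333 259  15   9]
side white 19 [350.05 182.84] [348 180   5   7]
side blue 181 [343.09 230.06] [337 216  13  27]
side blue 292 [324.22 232.76] [316 218  20  29]
```

Run:
```python
from h import *
np.set_printoptions(precision=4,suppress=True)
Y=cast("top",(342.2,218.3),.115);G=cast("top",(360.2,251.2),.115);P=cast("top",(296.3,228.3),.159);T=cast("top",(285.7,250.4),.188)
print("Y",Y,"G",G,"P",P,"T",T, "PT",np.linalg.norm((P-T)[:2]))
print("tri tab",tri((332.6,253),(285.4,250.5)))
for nm,p in(("P",P),("Y",Y)):
  print(nm)
# axis from Y,G: chord, radius r each
# LSQ jar pose
from scipy.optimize import least_squares
def f(q):
    x,y,th,r=q;o=np.array([x,y]);u=lambda a:np.array([np.cos(a),np.sin(a)])
    return np.r_[o+r*u(th)-Y[:2],o+r*u(th-np.radians(92))-G[:2],o+.098*u(th+np.pi/2)-P[:2]]
s=least_squares(f,[Y[0]-.06,Y[1],0,.062]);print("jar",s.x[:2],"th",np.degrees(s.x[2]),"r",s.x[3],"res mm",s.fun*1000)
# bar
zoom=lambda x,y:(x/5-.4+265,y/5-.4+195)
ends=[zoom(457,185),zoom(235,265)]
tip=[cast("top",zoom(*p),.165) for p in((480,176),(437,191),(232,258))]
print("bar",tip,"mid",(tip[0]+tip[2])/2,"len",np.linalg.norm(tip[0]-tip[2]),"ang",np.degrees(np.arctan2(*(tip[0]-tip[2])[1::-1])))
hub=cast("top",zoom(352,225),.143);print("hub",hub)
```

```text
Y [ 0.6108 -0.0398  0.115 ] G [ 0.529  -0.0802  0.115 ] P [0.5795 0.0707 0.159 ] T [0.5235 0.0944 0.188 ] PT 0.06075879706182271
tri tab [0.5252 0.0956 0.1784]
P
Y
jar [ 0.5503 -0.0216] th -17.467052463809633 r 0.06277334571606696 res mm [-0.6113 -0.634   0.3931 -0.5556  0.2182  1.1896]
bar [array([ 0.5713, -0.078 ,  0.165 ]), array([ 0.5647, -0.0578,  0.165 ]), array([0.5356, 0.0375, 0.165 ])] mid [ 0.5535 -0.0202  0.165 ] len 0.12092917614845439 ang -72.79927051043451
hub [ 0.5536 -0.0192  0.143 ]
```

The jar axis comes out near (0.551, -0.021) with jar x at -17.5°, and residuals are about 1 mm. The bar is at -73°, which is 55° clockwise of the mark and inside the stated 28–80°. The keeper starts at about 0.16 rad. Next I go above the lid.

>>> {"method": "carry_out", "body": {
  "increments": [
    {"tz": 30, "claw": 50},
    {"tx": 26, "ty": 45, "az": 6.5, "claw": 50},
    {"tx": 26, "ty": 45, "az": 6.5, "claw": 50},
    {"tx": 26, "ty": 45, "az": 6.5, "claw": 50},
    {"tx": 26, "ty": 45, "az": 6.5, "claw": 50},
    {"tx": 26, "ty": 45, "az": 6.5, "claw": 50},
    {"tx": 26, "ty": 45, "az": 6.5, "claw": 50},
    {"tx": 26, "ty": 45, "az": 6.5, "claw": 50},
    {"tx": 26, "ty": 45, "az": 6.5, "claw": 50},
    {"tx": 26, "ty": 45, "az": 6.5, "claw": 50}
  ]
}}

```text
invalid input at $.increments[0]: expected keys tx, ty, tz, ax, ay, az, claw
```

>>> {"method": "carry_out", "body": {
  "increments": [
    {"tx": 0, "ty": 0, "tz": 30, "ax": 0, "ay": 0, "az": 0, "claw": 50},
    {"tx": 26, "ty": 45, "tz": 0, "ax": 0, "ay": 0, "az": 6.5, "claw": 50},
    {"tx": 26, "ty": 45, "tz": 0, "ax": 0, "ay": 0, "az": 6.5, "claw": 50},
    {"tx": 26, "ty": 45, "tz": 0, "ax": 0, "ay": 0, "az": 6.5, "claw": 50},
    {"tx": 26, "ty": 45, "tz": 0, "ax": 0, "ay": 0, "az": 6.5, "claw": 50},
    {"tx": 26, "ty": 45, "tz": 0, "ax": 0, "ay": 0, "az": 6.5, "claw": 50},
    {"tx": 26, "ty": 45, "tz": 0, "ax": 0, "ay": 0, "az": 6.5, "claw": 50},
    {"tx": 26, "ty": 45, "tz": 0, "ax": 0, "ay": 0, "az": 6.5, "claw": 50},
    {"tx": 26, "ty": 45, "tz": 0, "ax": 0, "ay": 0, "az": 6.5, "claw": 50},
    {"tx": 26, "ty": 45, "tz": 0, "ax": 0, "ay": 0, "az": 6.5, "claw": 50}
  ]
}}

```text
time: 1.35
position: [0.4256, -0.2309, 0.2444]
orientation: [[0.972, -0.006, 0.237], [-0.237, 0.002, 0.972], [-0.006, -1.0, 0.001]]
wrist_force: [-0.0, -0.9, -0.6]
width: 0.0499
```

>>> {"method": "carry_out", "body": {
  "increments": [
    {"tx": 25, "ty": 42, "tz": 0, "ax": 0, "ay": 0, "az": 6, "claw": 50},
    {"tx": 25, "ty": 42, "tz": 0, "ax": 0, "ay": 0, "az": 6, "claw": 50},
    {"tx": 25, "ty": 42, "tz": 0, "ax": 0, "ay": 0, "az": 6, "claw": 50},
    {"tx": 25, "ty": 42, "tz": 0, "ax": 0, "ay": 0, "az": 6, "claw": 50},
    {"tx": 25, "ty": 40, "tz": 0, "ax": 0, "ay": 0, "az": 6, "claw": 50},
    {"tx": 0, "ty": 0, "tz": 0, "ax": 0, "ay": 0, "az": 0, "claw": 50}
  ]
}}

```text
time: 2.1
position: [0.5537, -0.0122, 0.2428]
orientation: [[0.953, -0.008, -0.303], [0.303, -0.001, 0.953], [-0.008, -1.0, 0.001]]
wrist_force: [-0.2, -0.5, -0.9]
width: 0.0502
```

```bash
cat > st.py <<'E'
from h import *
np.set_printoptions(precision=4,suppress=True)
s=manip.get_state();o=s['orientation']
print(s['time'],s['position'],"yaw",np.degrees(np.arctan2(o[1,0],o[0,0])),"ydir",o[:,1],"F",s['wrist_force'],"M",s['moment'],"w",s['width'],s['qpos'])
E
python3 st.py
```

```text
2.1 [ 0.5537 -0.0122  0.2428] yaw 17.6480578850072 ydir [-0.0076 -0.0009 -1.    ] F [-0.1981 -0.5414 -0.9056] M [-0.0802 -0.1006 -0.0272] w 0.05019073528473728 [-0.0673 -0.149   1.6646 -0.0015  1.6336 -0.3754]
```

>>> {"method": "carry_out", "body": {
  "increments": [
    {"tx": -2, "ty": -8, "tz": 0, "ax": 0, "ay": -0.4, "az": -0.4, "claw": 50},
    {"tx": 0, "ty": 0, "tz": -30, "ax": 0, "ay": 0, "az": 0, "claw": 50},
    {"tx": 0, "ty": 0, "tz": -30, "ax": 0, "ay": 0, "az": 0, "claw": 50},
    {"tx": 0, "ty": 0, "tz": 0, "ax": 0, "ay": 0, "az": 0, "claw": 50}
  ]
}}

```text
time: 2.6
position: [0.5499, -0.0249, 0.1818]
orientation: [[0.957, 0.001, -0.289], [0.289, -0.002, 0.957], [0.0, -1.0, -0.002]]
wrist_force: [-0.3, -0.4, 0.3]
width: 0.0503
```

```bash
cat > look.py <<'E'
import sys
from h import *
i=sys.argv[1]
for n,r in(("top",(255,195,415,305)),("side",(255,165,415,285))):
    im=manip.get_image(n)[:,:,::-1];cv2.imwrite(f"pics/{n}{i}.png",im)
    a=im[r[1]:r[3],r[0]:r[2]];cv2.imwrite(f"pics/{n}{i}z.png",cv2.resize(a,None,fx=4,fy=4,interpolation=cv2.INTER_CUBIC))
a=cv2.imread(f"pics/top{i}z.png");b=cv2.imread(f"pics/side{i}z.png")
cv2.imwrite(f"pics/z{i}.png",cv2.resize(np.vstack([a,b]),(417,600)) if 0 else np.hstack([cv2.resize(a,(400,275)),cv2.resize(b,(400,275))]))
E
python3 st.py; python3 look.py 1
```

```text
2.6 [ 0.5499 -0.0249  0.1818] yaw 16.814767387237953 ydir [ 0.0009 -0.002  -1.    ] F [-0.2538 -0.3532  0.3227] M [-0.0699 -0.066   0.0227] w 0.05027801323481243 [-0.0906 -0.1455  1.7597 -0.0019  1.5263 -0.384 ]
```

View pics/z1.png

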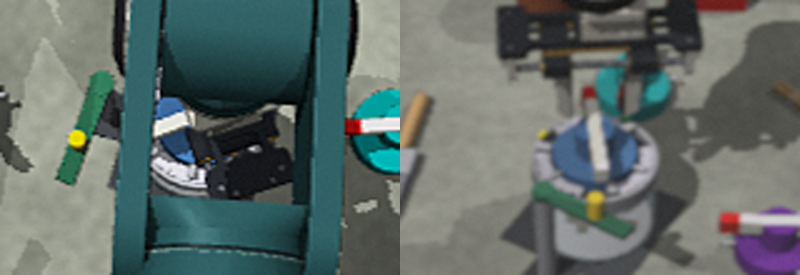

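Run:
```python
from h import *
im=cv2.imread("pics/side1.png");c=manip.camera_params("side");K,R,t=[np.array(c[k]) for k in("K","R","t")]
def pr(X):
    p=K@(R@np.array(X)+t);return p[:2]/p[2]
s=manip.get_state();o=s['orientation'];p=s['position']
big=cv2.resize(im[165:290,265:400],None,fx=5,fy=5,interpolation=cv2.INTER_CUBIC)
for X,col in((p,(0,0,255)),(p+o[:,0]*.025,(0,255,0)),(p-o[:,0]*.025,(0,255,0)),((.551,-.021,.165),(255,0,255))):
    u=pr(X);print(u);cv2.circle(big,(int((u[0]-265+.5)*5),int((u[1]-165+.5)*5)),4,col,1)
cv2.imwrite("pics/s1p.png",big[:600])
```

```text
[333.15895038 212.87120775]
[323.06305203 213.37657861]
[343.23968638 212.36659587]
[332.81273433 219.29272275]
```

View pics/s1p.png

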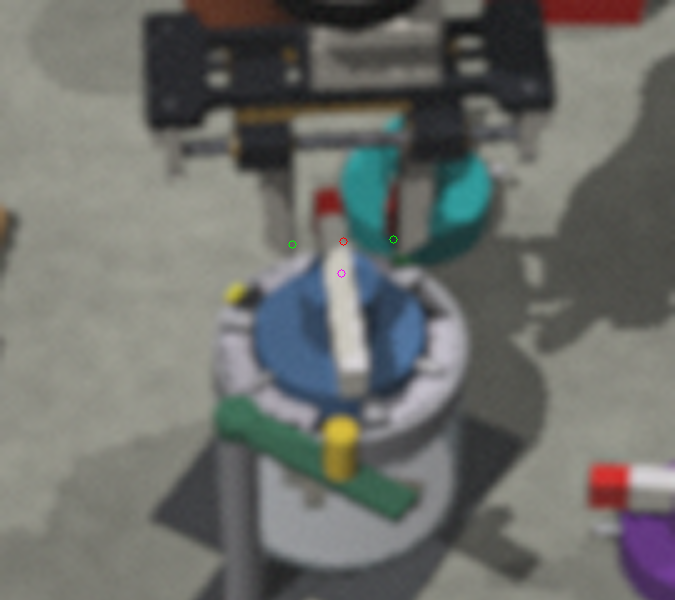

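>>> {"method": "carry_out", "body": {
  "increments": [
    {"tx": 2, "ty": 4, "tz": 0, "ax": 0, "ay": 0, "az": 0.4, "claw": 50},
    {"tx": 0, "ty": 0, "tz": -18, "ax": 0, "ay": 0, "az": 0, "claw": 50},
    {"tx": 0, "ty": 0, "tz": -12, "ax": 0, "ay": 0, "az": 0, "claw": 50},
    {"tx": 0, "ty": 0, "tz": 0, "ax": 0, "ay": 0, "az": 0, "claw": 50}
  ]
}}

```text
time: 3.2
position: [0.5537, -0.0209, 0.155]
orientation: [[0.955, 0.008, -0.296], [0.296, -0.002, 0.955], [0.006, -1.0, -0.005]]
wrist_force: [1.5, -0.5, 0.9]
width: 0.05
```

>>> {"method": "carry_out", "body": {
  "increments": [
    {"tx": -1, "ty": 0, "tz": -5, "ax": 0, "ay": 0.4, "az": 0, "claw": 40},
    {"tx": 0, "ty": 0, "tz": 0, "ax": 0, "ay": 0, "az": 0, "claw": 24},
    {"tx": 0, "ty": 0, "tz": 0, "ax": 0, "ay": 0, "az": 0, "claw": 16},
    {"tx": 0, "ty": 0, "tz": 0, "ax": 0, "ay": 0, "az": 0, "claw": 16},
    {"tx": 0, "ty": 0, "tz": 0, "ax": 0, "ay": 0, "az": 0, "claw": 16}
  ]
}}

```text
time: 3.82
position: [0.5524, -0.0208, 0.1492]
orientation: [[0.955, -0.001, -0.296], [0.296, -0.002, 0.955], [-0.002, -1.0, -0.002]]
wrist_force: [0.0, -1.2, -3.9]
width: 0.0388
```

```bash
python3 st.py
```

```text
3.825 [ 0.5524 -0.0208  0.1492] yaw 17.22967384484075 ydir [-0.001  -0.0024 -1.    ] F [ 0.0064 -1.1944 -3.8836] M [-0.0243 -0.1062 -0.0034] w 0.038793598467373645 [-0.0825 -0.1238  1.7935 -0.0025  1.4728 -0.3829]
```

>>> {"method": "carry_out", "body": {
  "increments": [
    {"tx": 0, "ty": 0, "tz": 0, "ax": 0, "ay": 0, "az": 0, "claw": 16},
    {"tx": 0, "ty": 0, "tz": 0, "ax": 0, "ay": 0, "az": 0, "claw": 16}
  ]
}}

```text
time: 4.08
position: [0.5524, -0.0208, 0.1492]
orientation: [[0.955, -0.001, -0.296], [0.296, -0.002, 0.955], [-0.002, -1.0, -0.002]]
wrist_force: [0.8, 0.4, -3.0]
width: 0.0397
```

```bash
python3 st.py; python3 look.py 2
```

```text
4.075 [ 0.5524 -0.0208  0.1492] yaw 17.23362381232933 ydir [-0.001  -0.0024 -1.    ] F [ 0.7839  0.4088 -2.9877] M [-0.0739 -0.091   0.0266] w 0.03970515718051908 [-0.0824 -0.1239  1.7935 -0.0025  1.4728 -0.383 ]
```

View pics/side2z.png

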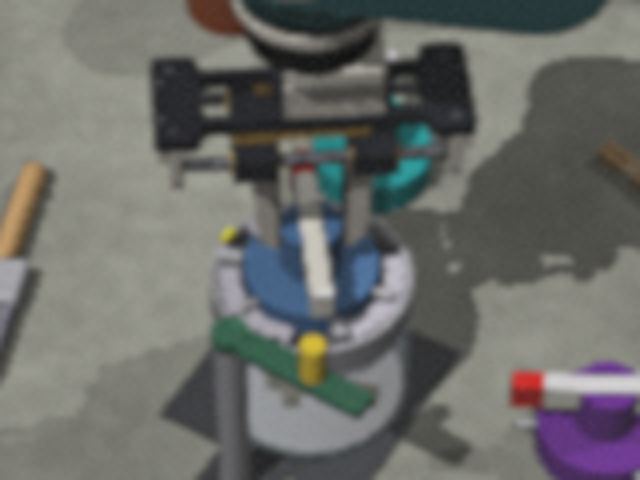

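The width stopped at 39.7 mm, so the fingertips have gripped the 40 mm hub. I'll open them, rise and close again.

>>> {"method": "carry_out", "body": {
  "increments": [
    {"tx": 0, "ty": 0, "tz": 0, "ax": 0, "ay": 0, "az": 0, "claw": 48},
    {"tx": 0, "ty": 0, "tz": 0, "ax": 0, "ay": 0, "az": 0, "claw": 48},
    {"tx": 0, "ty": 0, "tz": 5, "ax": 0, "ay": 0, "az": 0, "claw": 48},
    {"tx": 0, "ty": 0, "tz": 0, "ax": 0, "ay": 0, "az": 0, "claw": 16},
    {"tx": 0, "ty": 0, "tz": 0, "ax": 0, "ay": 0, "az": 0, "claw": 16},
    {"tx": 0, "ty": 0, "tz": 0, "ax": 0, "ay": 0, "az": 0, "claw": 16},
    {"tx": 0, "ty": 0, "tz": 0, "ax": 0, "ay": 0, "az": 0, "claw": 16},
    {"tx": 0, "ty": 0, "tz": 0, "ax": 0, "ay": 0, "az": 0, "claw": 16}
  ]
}}

```text
time: 5.18
position: [0.5529, -0.0208, 0.1558]
orientation: [[0.955, 0.001, -0.296], [0.296, -0.002, 0.955], [0.0, -1.0, -0.003]]
wrist_force: [-0.3, -0.3, 0.9]
width: 0.0389
```

```bash
python3 st.py
```

```text
5.175 [ 0.5529 -0.0208  0.1558] yaw 17.23490665035145 ydir [ 0.0011 -0.0025 -1.    ] F [-0.2877 -0.326   0.9099] M [-0.0825 -0.0656  0.0419] w 0.03890871761884426 [-0.0824 -0.1274  1.7859 -0.0024  1.4819 -0.383 ]
```

>>> {"method": "carry_out", "body": {
  "increments": [
    {"tx": 0, "ty": 0, "tz": 0, "ax": 0, "ay": 0, "az": 0, "claw": 16},
    {"tx": 0, "ty": 0, "tz": 0, "ax": 0, "ay": 0, "az": 0, "claw": 16},
    {"tx": 0, "ty": 0, "tz": 0, "ax": 0, "ay": 0, "az": 0, "claw": 16}
  ]
}}

```text
time: 5.55
position: [0.5529, -0.0208, 0.1558]
orientation: [[0.955, 0.001, -0.296], [0.296, -0.002, 0.955], [0.0, -1.0, -0.003]]
wrist_force: [-1.1, 0.6, 0.2]
width: 0.039
```

```bash
python3 look.py 3
python3 - <<'E'
from h import *
im=cv2.imread("pics/side3.png");c=manip.camera_params("side");K,R,t=[np.array(c[k]) for k in("K","R","t")]
def pr(X):
    p=K@(R@np.array(X)+t);return p[:2]/p[2]
s=manip.get_state();o=s['orientation'];p=s['position']
big=cv2.resize(im[195:255,295:375],None,fx=9,fy=9,interpolation=cv2.INTER_CUBIC)
b=np.array([.296,-.955,0]);b=np.array([o[1,0],-o[0,0],0]);C=np.array([.552,-.021,0])
for X,col in((p+o[:,0]*.02,(0,255,0)),(p-o[:,0]*.02,(0,255,0)),(C-b*.062+[0,0,.165],(255,0,255)),(C-b*.062+[0,0,.143],(255,0,255)),(C+[0,0,.165],(255,255,0)),(C-.02*b+[0,0,.143],(0,255,255)),(C+.02*o[:,0]+[0,0,.143],(0,255,255)),(C-.02*o[:,0]+[0,0,.143],(0,255,255))):
    u=pr(X);cv2.circle(big,(int((u[0]-295+.5)*9),int((u[1]-195+.5)*9)),4,col,1)
cv2.imwrite("pics/s3p.png",big)
E
```

```text
(no output)
```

View pics/s3p.png

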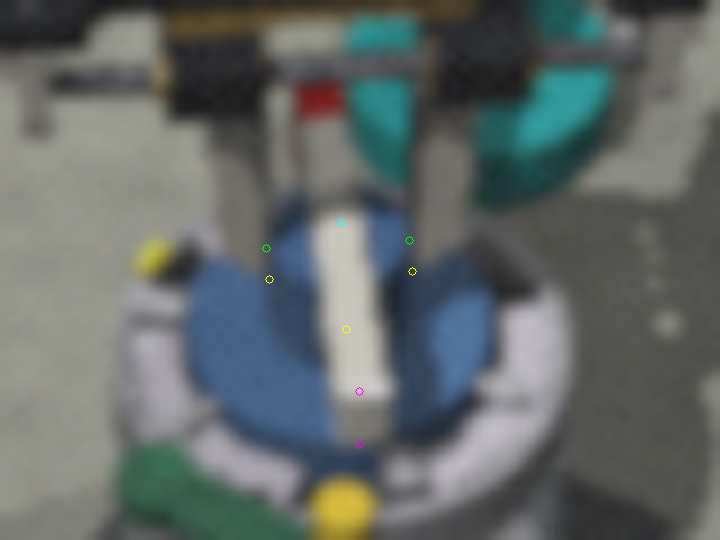

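The hub's top sits near the bar's mid-height, so the fingers can grip the 40 mm hub directly. That is self-centring and needs only pure yaw. I'll regrip lower on it.

>>> {"method": "carry_out", "body": {
  "increments": [
    {"tx": 0, "ty": 0, "tz": 0, "ax": 0, "ay": 0, "az": 0, "claw": 50},
    {"tx": 0, "ty": 0, "tz": 0, "ax": 0, "ay": 0, "az": 0, "claw": 50},
    {"tx": 0, "ty": 0, "tz": -10, "ax": 0, "ay": 0, "az": 0, "claw": 50},
    {"tx": 0, "ty": 0, "tz": 0, "ax": 0, "ay": 0, "az": 0, "claw": 30},
    {"tx": 0, "ty": 0, "tz": 0, "ax": 0, "ay": 0, "az": 0, "claw": 30},
    {"tx": 0, "ty": 0, "tz": 0, "ax": 0, "ay": 0, "az": 0, "claw": 30},
    {"tx": 0, "ty": 0, "tz": 0, "ax": 0, "ay": 0, "az": 0, "claw": 30},
    {"tx": 0, "ty": 0, "tz": 0, "ax": 0, "ay": 0, "az": 5, "claw": 30},
    {"tx": 0, "ty": 0, "tz": 0, "ax": 0, "ay": 0, "az": 7, "claw": 30},
    {"tx": 0, "ty": 0, "tz": 0, "ax": 0, "ay": 0, "az": 7, "claw": 30}
  ]
}}

```text
time: 6.9
position: [0.5529, -0.0208, 0.1451]
orientation: [[0.801, 0.002, -0.598], [0.598, -0.002, 0.801], [0.0, -1.0, -0.003]]
wrist_force: [-0.5, -0.7, -0.1]
width: 0.0391
```

```bash
python3 st.py; python3 look.py 4
```

```text
6.9 [ 0.5529 -0.0208  0.1451] yaw 36.7309077417758 ydir [ 0.0019 -0.0019 -1.    ] F [-0.5444 -0.7191 -0.1139] M [ 0.018 -0.074 -0.15 ] w 0.03909979915755811 [-0.0828 -0.1223  1.7989 -0.0018  1.463  -0.7237]
```

View pics/side4z.png

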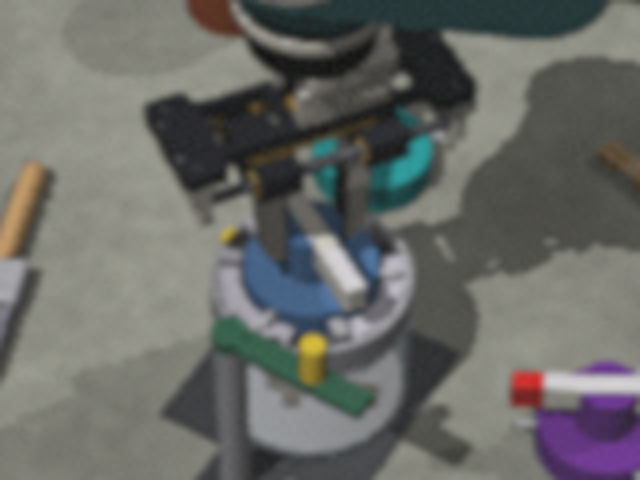

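The lid is turning with the gripper, as the bar's near end has swung to (350,290) in the zoom. I'll carry on to just at the mark, a tool yaw of about 72°.

>>> {"method": "carry_out", "body": {
  "increments": [
    {"tx": 0, "ty": 0, "tz": 0, "ax": 0, "ay": 0, "az": 7, "claw": 30},
    {"tx": 0, "ty": 0, "tz": 0, "ax": 0, "ay": 0, "az": 7, "claw": 30},
    {"tx": 0, "ty": 0, "tz": 0, "ax": 0, "ay": 0, "az": 7, "claw": 30},
    {"tx": 0, "ty": 0, "tz": 0, "ax": 0, "ay": 0, "az": 7, "claw": 30},
    {"tx": 0, "ty": 0, "tz": 0, "ax": 0, "ay": 0, "az": 6, "claw": 30},
    {"tx": 0, "ty": 0, "tz": 0, "ax": 0, "ay": 0, "az": 0, "claw": 30}
  ]
}}

```text
time: 7.75
position: [0.5523, -0.0208, 0.1437]
orientation: [[0.335, 0.0, -0.942], [0.942, -0.0, 0.335], [-0.0, -1.0, -0.0]]
wrist_force: [0.3, -0.6, -3.8]
width: 0.0396
```

```bash
python3 st.py; python3 look.py 5
```

```text
7.75 [ 0.5523 -0.0208  0.1437] yaw 70.44790710775705 ydir [ 0.0003 -0.0004 -1.    ] F [ 0.3326 -0.5564 -3.8172] M [-0.0077 -0.0964 -0.0127] w 0.03964367786212994 [-0.0835 -0.122   1.8009 -0.0004  1.4624 -1.3131]
```

View pics/side5z.png

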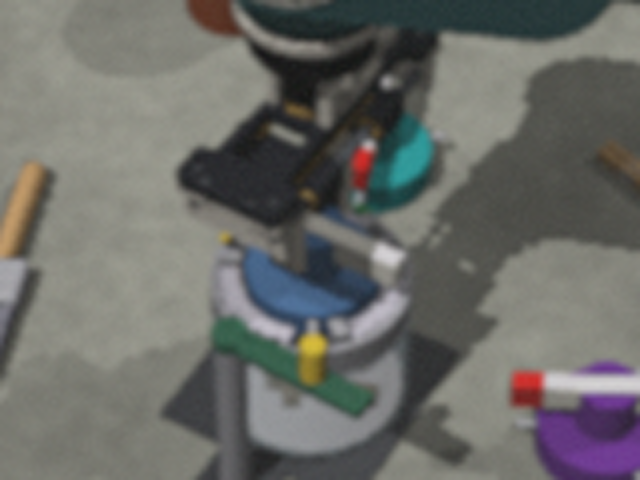

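The wrist now carries 3.8 N, which matches the lid's weight, so the pins are over the gaps. I'll open the fingers and let it drop.

>>> {"method": "carry_out", "body": {
  "increments": [
    {"tx": 0, "ty": 0, "tz": 0, "ax": 0, "ay": 0, "az": 0, "claw": 50},
    {"tx": 0, "ty": 0, "tz": 0, "ax": 0, "ay": 0, "az": 0, "claw": 50},
    {"tx": 0, "ty": 0, "tz": 0, "ax": 0, "ay": 0, "az": 0, "claw": 50}
  ]
}}

```text
time: 8.22
position: [0.5527, -0.0208, 0.1446]
orientation: [[0.34, 0.002, -0.94], [0.94, -0.001, 0.34], [0.0, -1.0, -0.002]]
wrist_force: [-1.1, -0.7, -0.4]
width: 0.0499
```

```bash
python3 st.py; python3 look.py 6
```

```text
8.225 [ 0.5527 -0.0208  0.1446] yaw 70.12254708701826 ydir [ 0.0018 -0.0006 -1.    ] F [-1.0603 -0.6626 -0.3787] M [ 0.0358 -0.1336  0.0096] w 0.04987885554765351 [-0.0836 -0.1225  1.7998 -0.0004  1.4624 -1.3074]
```

View pics/side6z.png

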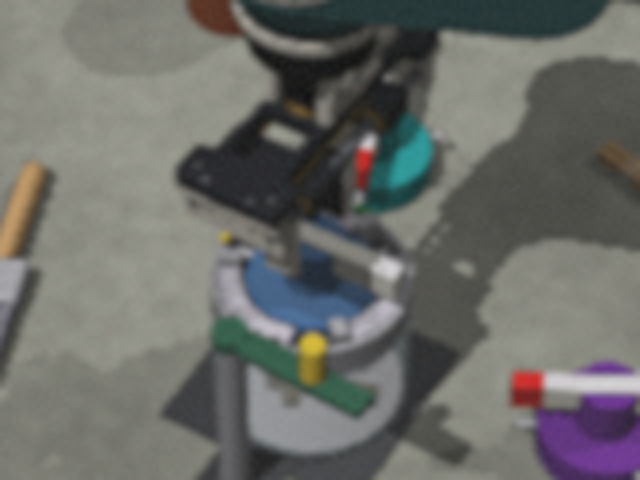

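View pics/top6z.png

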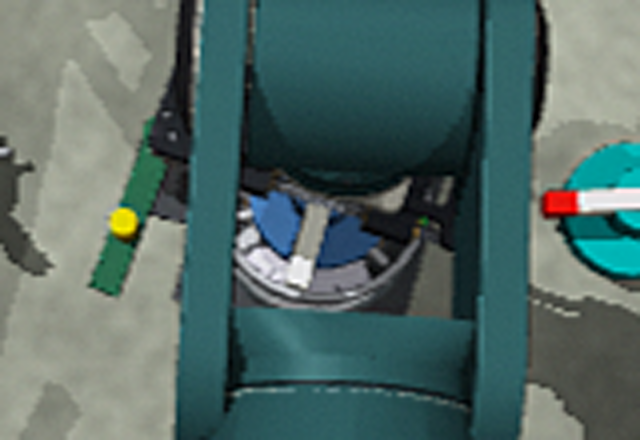

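Run:
```python
from h import *
c=manip.camera_params("side");K,R,t=[np.array(c[k]) for k in("K","R","t")]
def pr(X):
    p=K@(R@np.array(X)+t);return p[:2]/p[2]
big=np.hstack([cv2.resize(cv2.imread(f"pics/side{i}.png")[205:255,315:365],None,fx=8,fy=8,interpolation=cv2.INTER_CUBIC) for i in(5,6)])
a=np.radians(-20);e=np.array([np.cos(a),np.sin(a),0]);n=np.array([-e[1],e[0],0])
for off,z,dx in((0,.165,0),(0,.143,0),(0,.152,400),(0,.130,400)):
  for w in(-.007,.007):
    u=pr(np.array([.5515,-.021,z])-.062*e+w*n);cv2.circle(big,(dx+int((u[0]-315+.5)*8),int((u[1]-205+.5)*8)),3,(0,0,255),1)
cv2.imwrite("pics/cmp6.png",big)
```

```text
(no output)
```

View pics/cmp6.png

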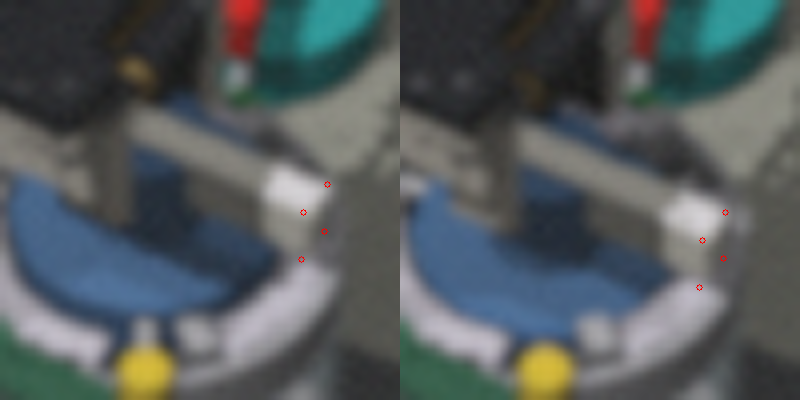

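It dropped: the tail face moved down about 28 px in the 8x zoom, as 13 mm predicts, and the bar is near -20°. Next I regrip lower and screw clockwise.

>>> {"method": "carry_out", "body": {
  "increments": [
    {"tx": 0, "ty": 0, "tz": -12, "ax": 0, "ay": 0, "az": 0, "claw": 50},
    {"tx": 0, "ty": 0, "tz": 0, "ax": 0, "ay": 0, "az": 0, "claw": 30},
    {"tx": 0, "ty": 0, "tz": 0, "ax": 0, "ay": 0, "az": 0, "claw": 30},
    {"tx": 0, "ty": 0, "tz": 0, "ax": 0, "ay": 0, "az": 0, "claw": 30},
    {"tx": 0, "ty": 0, "tz": 0, "ax": 0, "ay": 0, "az": 0, "claw": 30},
    {"tx": 0, "ty": 0, "tz": 0, "ax": 0, "ay": 0, "az": -5, "claw": 30},
    {"tx": 0, "ty": 0, "tz": -0.4, "ax": 0, "ay": 0, "az": -7, "claw": 30},
    {"tx": 0, "ty": 0, "tz": -0.4, "ax": 0, "ay": 0, "az": -7, "claw": 30}
  ]
}}

```text
time: 9.32
position: [0.5529, -0.0208, 0.1313]
orientation: [[0.634, 0.002, -0.773], [0.773, -0.001, 0.634], [0.0, -1.0, -0.002]]
wrist_force: [-0.3, 1.1, -0.6]
width: 0.0395
```

```bash
python3 st.py
```

```text
9.325 [ 0.5529 -0.0208  0.1313] yaw 50.628943523099274 ydir [ 0.002  -0.0012 -1.    ] F [-0.3233  1.0554 -0.6344] M [ 0.0474 -0.1278  0.1146] w 0.03951603198011466 [-0.0831 -0.1147  1.8147 -0.0011  1.4394 -0.9666]
```

>>> {"method": "carry_out", "body": {
  "increments": [
    {"tx": 0, "ty": 0, "tz": -0.4, "ax": 0, "ay": 0, "az": -7, "claw": 30},
    {"tx": 0, "ty": 0, "tz": -0.4, "ax": 0, "ay": 0, "az": -7, "claw": 30},
    {"tx": 0, "ty": 0, "tz": -0.4, "ax": 0, "ay": 0, "az": -7, "claw": 30},
    {"tx": 0, "ty": 0, "tz": -0.4, "ax": 0, "ay": 0, "az": -7, "claw": 30},
    {"tx": 0, "ty": 0, "tz": -0.4, "ax": 0, "ay": 0, "az": -7, "claw": 30},
    {"tx": 0, "ty": 0, "tz": -0.4, "ax": 0, "ay": 0, "az": -7, "claw": 30}
  ]
}}

```text
time: 10.07
position: [0.5528, -0.0206, 0.1287]
orientation: [[0.992, 0.001, -0.126], [0.126, -0.002, 0.992], [0.001, -1.0, -0.002]]
wrist_force: [0.1, 0.7, 0.2]
width: 0.0392
```

```bash
python3 st.py; python3 look.py 7
```

```text
10.075 [ 0.5528 -0.0206  0.1287] yaw 7.23159642364489 ydir [ 0.0008 -0.002  -1.    ] F [0.1462 0.6951 0.2299] M [ 0.0466 -0.176   0.0455] w 0.03917549148369282 [-0.0823 -0.1124  1.8168 -0.0019  1.4362 -0.2082]
```

View pics/side7z.png

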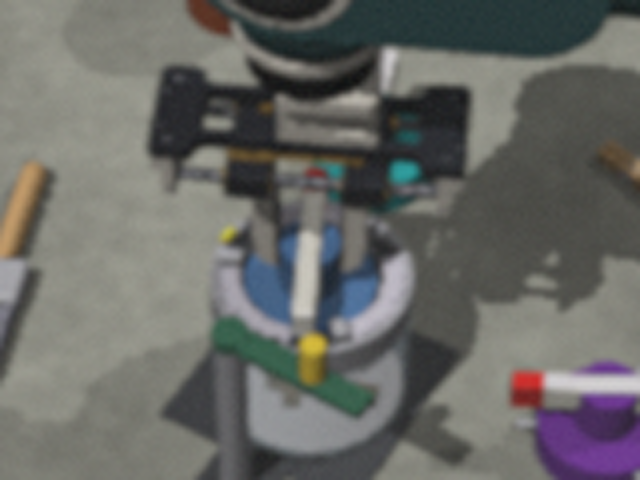

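>>> {"method": "carry_out", "body": {
  "increments": [
    {"tx": 0, "ty": 0, "tz": -0.4, "ax": 0, "ay": 0, "az": -7, "claw": 30},
    {"tx": 0, "ty": 0, "tz": -0.4, "ax": 0, "ay": 0, "az": -7, "claw": 30},
    {"tx": 0, "ty": 0, "tz": -0.4, "ax": 0, "ay": 0, "az": -7, "claw": 30},
    {"tx": 0, "ty": 0, "tz": -0.2, "ax": 0, "ay": 0, "az": -4, "claw": 30},
    {"tx": 0, "ty": 0, "tz": 0, "ax": 0, "ay": 0, "az": -2, "claw": 30},
    {"tx": 0, "ty": 0, "tz": 0, "ax": 0, "ay": 0, "az": -2, "claw": 30}
  ]
}}

```text
time: 10.92
position: [0.5519, -0.0211, 0.1272]
orientation: [[0.931, -0.003, 0.365], [-0.365, -0.003, 0.931], [-0.001, -1.0, -0.004]]
wrist_force: [-11.0, -4.9, 4.7]
width: 0.0392
```

```bash
python3 st.py
```

```text
10.925 [ 0.5519 -0.0211  0.1272] yaw -21.391270521597455 ydir [-0.0029 -0.0034 -1.    ] F [-11.0439  -4.9316   4.7052] M [-0.9115  1.7874  0.8698] w 0.03919777431043684 [-0.0823 -0.1111  1.8181 -0.0037  1.4372  0.2915]
```

The moment about z has jumped to 0.87 N m at yaw -21°, where the stop was expected. I'll release, rise clear and look.

>>> {"method": "carry_out", "body": {
  "increments": [
    {"tx": 0, "ty": 0, "tz": 0, "ax": 0, "ay": 0, "az": 0, "claw": 52},
    {"tx": 0, "ty": 0, "tz": 0, "ax": 0, "ay": 0, "az": 0, "claw": 52},
    {"tx": 0, "ty": 0, "tz": 0, "ax": 0, "ay": 0, "az": 0, "claw": 52},
    {"tx": 0, "ty": 0, "tz": 40, "ax": 0, "ay": 0, "az": 0, "claw": 52},
    {"tx": 0, "ty": 0, "tz": 50, "ax": 0, "ay": 0, "az": 0, "claw": 52},
    {"tx": -40, "ty": 0, "tz": 30, "ax": 0, "ay": 0, "az": 0, "claw": 52},
    {"tx": -60, "ty": 0, "tz": 0, "ax": 0, "ay": 0, "az": 0, "claw": 52},
    {"tx": 0, "ty": 0, "tz": 0, "ax": 0, "ay": 0, "az": 0, "claw": 20}
  ]
}}

```text
time: 11.92
position: [0.4491, -0.0208, 0.2508]
orientation: [[0.934, -0.002, 0.357], [-0.357, -0.003, 0.934], [-0.001, -1.0, -0.003]]
wrist_force: [-0.4, 0.0, 0.3]
width: 0.0461
```

```bash
python3 st.py; python3 look.py 8
```

```text
11.925 [ 0.4491 -0.0208  0.2508] yaw -20.946488839887184 ydir [-0.0018 -0.003  -1.    ] F [-0.355   0.041   0.3106] M [-0.0952 -0.045  -0.0025] w 0.04606004505937955 [-0.1008 -0.3934  1.8482 -0.0032  1.6883  0.2644]
```

View pics/side8z.png

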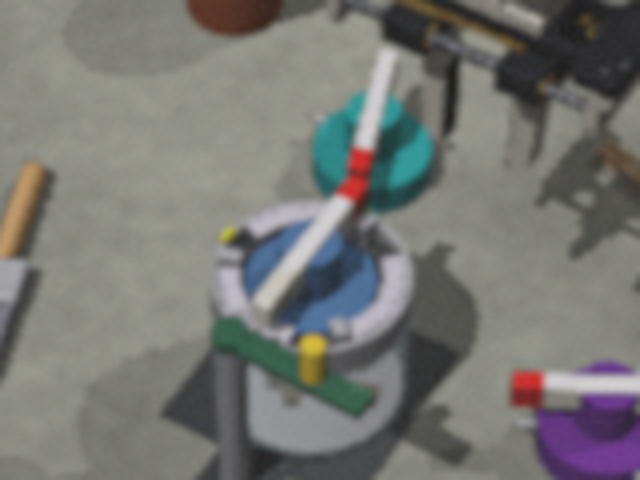

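View pics/top8z.png

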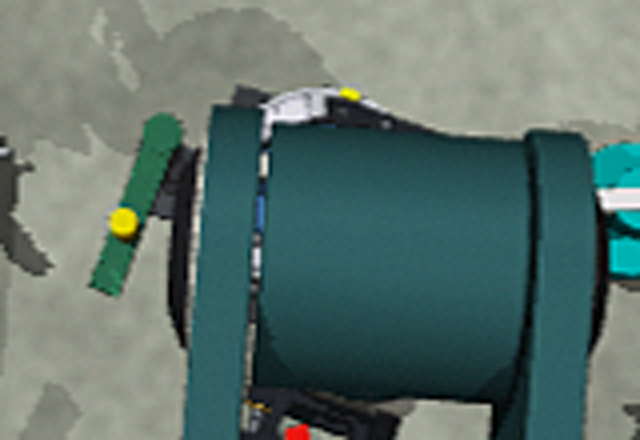

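Run:
```python
from h import *
np.set_printoptions(precision=4,suppress=True)
im=cv2.imread("pics/side8.png");c=cv2.resize(im[205:250,315:352],None,fx=16,fy=16,interpolation=cv2.INTER_CUBIC)
K=manip.camera_params("side")
K,R,t=[np.array(K[k]) for k in("K","R","t")]
def pr(X):
    p=K@(R@np.array(X)+t);return p[:2]/p[2]
for a,z,col in((-109.5,.147,(0,0,255)),(-109.5,.152,(0,255,255))):
  a=np.radians(a);e=np.array([np.cos(a),np.sin(a),0]);n=np.array([-e[1],e[0],0])
  for l in(-.062,.062):
    for w in(-.007,.007):
      u=pr(np.array([.5515,-.021,z])+l*e+w*n);cv2.circle(c,(int((u[0]-315+.5)*16),int((u[1]-205+.5)*16)),4,col,1)
cv2.imwrite("pics/s8p.png",cv2.resize(c,(493,600)))
```

```text
(no output)
```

View pics/s8p.png

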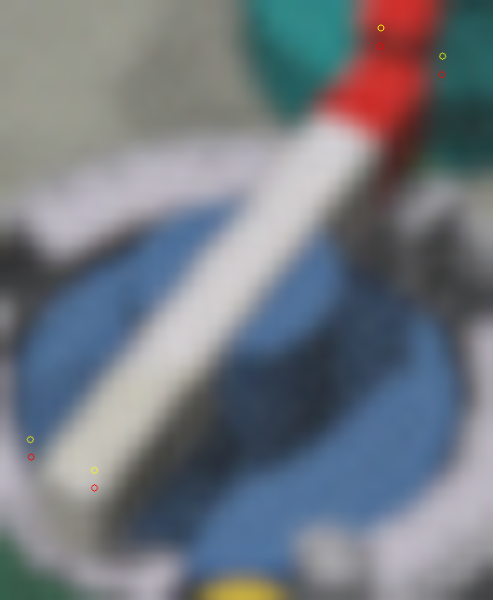

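The lid's height fits home (bar top about 147 mm) and its angle is within about 2° of the predicted home. Next I go above the knob with the jaws tangential to its arc (yaw about -113°), and re-check the lid from there.

>>> {"method": "carry_out", "body": {
  "increments": [
    {"tx": 0, "ty": 12, "tz": 0, "ax": 0, "ay": 0, "az": -10, "claw": 40},
    {"tx": 0, "ty": 20, "tz": 0, "ax": 0, "ay": 0, "az": -10, "claw": 40},
    {"tx": 0, "ty": 20, "tz": 0, "ax": 0, "ay": 0, "az": -10, "claw": 40},
    {"tx": 0, "ty": 20, "tz": 0, "ax": 0, "ay": 0, "az": -10, "claw": 40},
    {"tx": 0, "ty": 20, "tz": 0, "ax": 0, "ay": 0, "az": -10, "claw": 40},
    {"tx": 0, "ty": 20, "tz": 0, "ax": 0, "ay": 0, "az": -10, "claw": 40},
    {"tx": 0, "ty": 0, "tz": 0, "ax": 0, "ay": 0, "az": -10, "claw": 40},
    {"tx": 0, "ty": 0, "tz": 0, "ax": 0, "ay": 0, "az": -10, "claw": 40},
    {"tx": 0, "ty": 0, "tz": 0, "ax": 0, "ay": 0, "az": -10, "claw": 40},
    {"tx": 0, "ty": 0, "tz": 0, "ax": 0, "ay": 0, "az": 0, "claw": 40}
  ]
}}

```text
time: 13.28
position: [0.4607, 0.0968, 0.2419]
orientation: [[-0.4, -0.015, 0.916], [-0.916, 0.01, -0.4], [-0.003, -1.0, -0.018]]
wrist_force: [0.1, -0.0, -0.3]
width: 0.0399
```

```bash
python3 st.py; python3 look.py 9
```

```text
13.275 [0.4607 0.0968 0.2419] yaw -113.58536751215813 ydir [-0.0149  0.0101 -0.9998] F [ 0.0991 -0.0027 -0.3382] M [ 0.1632  0.0093 -0.0207] w 0.03987794030422216 [ 0.145  -0.3349  1.8193  0.0122  1.6705  2.1285]
```

View pics/top9z.png

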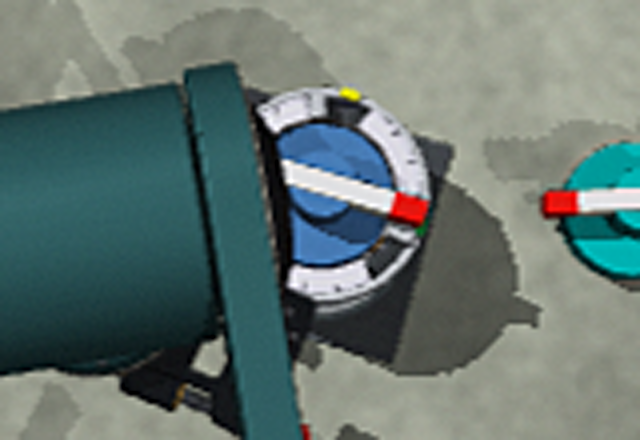

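View pics/side9z.png

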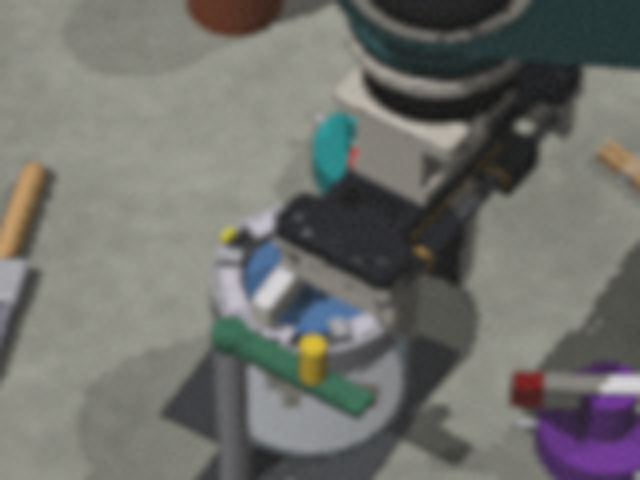

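Run:
```python
from h import *
np.set_printoptions(precision=4,suppress=True)
im=cv2.imread("pics/top9.png")
z=lambda x,y:(x/4-.4+255,y/4-.4+195)
ROI["top"]=(335,195,375,265)
for k in("red","green","yellow"):
    print(k,[(a,c) for a,c,b in blobs(im,"top",*COL[k],amin=3)])
tip=cast("top",z(428,208),.147);mid=cast("top",z(390,203),.147);tail=cast("top",z(284,170),.147)
print(tip,mid,tail,"ang",np.degrees(np.arctan2(*(mid-tail)[1::-1])))
rc=[c for a,c,b in blobs(im,"top",*COL["red"],amin=3)][0];r=cast("top",rc,.145);print("red centroid",r, "from axis",(r[:2]-[.5515,-.021]),np.degrees(np.arctan2(r[1]+.021,r[0]-.5515)))
a=np.radians(-109.5);print("home tip",.5515+.055*np.cos(a),-.021+.055*np.sin(a))
```

```text
red [(49, array([357.02, 246.69]))]
green []
yellow [(11, array([342.09, 218.18]))]
[ 0.5349 -0.0806  0.147 ] [ 0.5383 -0.0585  0.147 ] [0.5594 0.0029 0.147 ] ang -108.90829425408319
red centroid [ 0.5352 -0.0701  0.145 ] from axis [-0.0163 -0.0491] -108.33666881507547
home tip 0.5331406227421426 -0.0728452820100698
```

The bar is at -108.6° against a predicted -109.5°, and the red end is within about 3 mm of home, so the lid is home. On to the knob.

>>> {"method": "carry_out", "body": {
  "increments": [
    {"tx": 30, "ty": -1, "tz": 0, "ax": -0.6, "ay": -0.9, "az": 0.5, "claw": 44},
    {"tx": 30, "ty": -1, "tz": 0, "ax": 0, "ay": 0, "az": 0, "claw": 44},
    {"tx": 0, "ty": 0, "tz": 0, "ax": 0, "ay": 0, "az": 0, "claw": 44}
  ]
}}

```text
time: 13.75
position: [0.5229, 0.0948, 0.2415]
orientation: [[-0.378, 0.001, 0.926], [-0.926, -0.001, -0.378], [0.0, -1.0, 0.001]]
wrist_force: [-1.9, -0.2, -0.3]
width: 0.044
```

```bash
python3 st.py
```

```text
13.75 [0.5229 0.0948 0.2415] yaw -112.19899127611771 ydir [ 0.0009 -0.0009 -1.    ] F [-1.8672 -0.2458 -0.278 ] M [0.0681 0.0314 0.0334] w 0.04397980057786357 [ 0.1319 -0.2048  1.7152 -0.001   1.6304  2.0901]
```

>>> {"method": "carry_out", "body": {
  "increments": [
    {"tx": 1, "ty": 0, "tz": -35, "ax": 0, "ay": 0, "az": 0, "claw": 44},
    {"tx": 0, "ty": 0, "tz": -32, "ax": 0, "ay": 0, "az": 0, "claw": 44},
    {"tx": 0, "ty": 0, "tz": 0, "ax": 0, "ay": 0, "az": 0, "claw": 44}
  ]
}}

```text
time: 14.12
position: [0.5233, 0.0949, 0.1732]
orientation: [[-0.371, 0.001, 0.929], [-0.929, -0.001, -0.371], [0.001, -1.0, 0.001]]
wrist_force: [-0.0, -0.3, 1.6]
width: 0.0439
```

```bash
python3 st.py; python3 look.py 10
```

```text
14.125 [0.5233 0.0949 0.1732] yaw -111.75615858655725 ydir [ 0.0006 -0.0008 -1.    ] F [-0.0077 -0.259   1.5957] M [ 0.0792 -0.0536  0.0291] w 0.04388209425969282 [ 0.132  -0.1837  1.8073 -0.0009  1.5175  2.0826]
```

View pics/side10z.png

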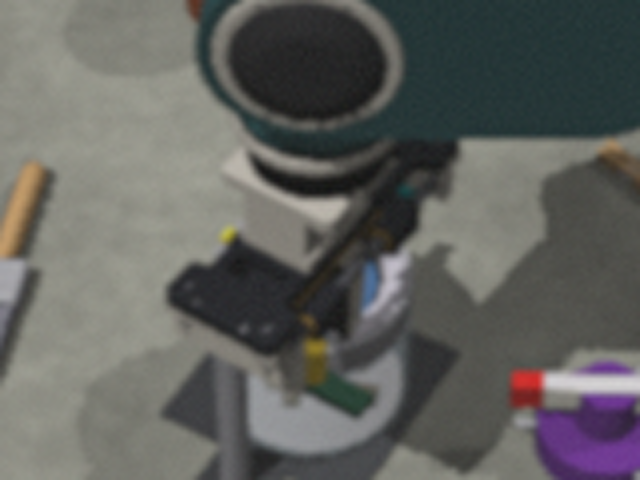

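>>> {"method": "carry_out", "body": {
  "increments": [
    {"tx": 1, "ty": 0, "tz": -6, "ax": 0, "ay": 0, "az": 0, "claw": 30},
    {"tx": 0, "ty": 0, "tz": 0, "ax": 0, "ay": 0, "az": 0, "claw": 14},
    {"tx": 0, "ty": 0, "tz": 0, "ax": 0, "ay": 0, "az": 0, "claw": 14},
    {"tx": 0, "ty": 0, "tz": 0, "ax": 0, "ay": 0, "az": 0, "claw": 14},
    {"tx": 0, "ty": 0, "tz": 0, "ax": 0, "ay": 0, "az": 0, "claw": 14},
    {"tx": 0, "ty": 0, "tz": 0, "ax": 0, "ay": 0, "az": 0, "claw": 14}
  ]
}}

```text
time: 14.98
position: [0.5264, 0.0953, 0.173]
orientation: [[-0.37, 0.008, 0.929], [-0.929, 0.0, -0.37], [-0.003, -1.0, 0.008]]
wrist_force: [0.8, 1.3, -1.5]
width: 0.0152
```

```bash
python3 st.py
python3 - <<'E'
import numpy as np
P=np.array([.580,.071]);T=np.array([.5245,.0945]);a0=np.arctan2(*(T-P)[::-1]);r=.06
print(np.degrees(a0))
pts=[P+r*np.array([np.cos(a0+np.radians(7*k)),np.sin(a0+np.radians(7*k))]) for k in range(15)]
print(np.round(np.diff(pts,axis=0)*1000,1).tolist());print(np.round(pts,4)[[0,5,9,13]].tolist())
E
```

```text
14.975 [0.5264 0.0953 0.173 ] yaw -111.72893479325529 ydir [ 0.0084  0.0003 -1.    ] F [ 0.794   1.2697 -1.4535] M [ 0.0669 -0.0214  0.0525] w 0.015228624301313805 [ 0.1319 -0.1822  1.8062 -0.0009  1.5091  2.082 ]
157.05106271907673
[[-2.4, -6.9], [-1.6, -7.2], [-0.7, -7.3], [0.2, -7.3], [1.1, -7.2], [2.0, -7.1], [2.8, -6.8], [3.6, -6.4], [4.4, -5.9], [5.0, -5.3], [5.7, -4.7], [6.2, -3.9], [6.6, -3.1], [6.9, -2.3]]
[[0.5247, 0.0944], [0.5213, 0.0585], [0.5341, 0.0324], [0.5576, 0.0153]]
```

The knob is gripped, with the width at 15.2 mm. Now I swing it along its arc, turning the tool with it.

>>> {"method": "carry_out", "body": {
  "increments": [
    {"tx": -2.4, "ty": -7, "tz": 0, "ax": 0, "ay": 0, "az": 7, "claw": 14},
    {"tx": -1.6, "ty": -7, "tz": 0, "ax": 0, "ay": 0, "az": 7, "claw": 14},
    {"tx": -0.7, "ty": -7, "tz": 0, "ax": 0, "ay": 0, "az": 7, "claw": 14},
    {"tx": 0.2, "ty": -7, "tz": 0, "ax": 0, "ay": 0, "az": 7, "claw": 14}
  ]
}}

```text
time: 15.48
position: [0.5228, 0.0668, 0.1731]
orientation: [[0.124, 0.01, 0.992], [-0.992, 0.005, 0.124], [-0.003, -1.0, 0.01]]
wrist_force: [5.6, 0.7, -3.4]
width: 0.0151
```

```bash
python3 st.py
```

```text
15.475 [0.5228 0.0668 0.1731] yaw -82.87103275592428 ydir [ 0.01    0.0047 -0.9999] F [ 5.635   0.7418 -3.3728] M [ 0.0184 -0.9339 -0.0727] w 0.015052802200058687 [ 0.0765 -0.2019  1.8231  0.0039  1.5101  1.5227]
```

>>> {"method": "carry_out", "body": {
  "increments": [
    {"tx": 1.1, "ty": -7, "tz": 0, "ax": 0, "ay": 0, "az": 7, "claw": 14},
    {"tx": 2, "ty": -7, "tz": 0, "ax": 0, "ay": 0, "az": 7, "claw": 14},
    {"tx": 3, "ty": -6.8, "tz": 0, "ax": 0, "ay": 0, "az": 7, "claw": 14},
    {"tx": 3.8, "ty": -6.4, "tz": 0, "ax": 0, "ay": 0, "az": 7, "claw": 14},
    {"tx": 4.5, "ty": -5.9, "tz": 0, "ax": 0, "ay": 0, "az": 7, "claw": 14}
  ]
}}

```text
time: 16.1
position: [0.5386, 0.0334, 0.1731]
orientation: [[0.686, 0.008, 0.727], [-0.727, 0.012, 0.686], [-0.004, -1.0, 0.014]]
wrist_force: [4.9, 4.3, -2.8]
width: 0.0153
```

```bash
python3 st.py
```

```text
16.1 [0.5386 0.0334 0.1731] yaw -46.66863375410639 ydir [ 0.008   0.0125 -0.9999] F [ 4.8742  4.3157 -2.8407] M [ 0.8448 -0.7846  0.0188] w 0.015292838169857154 [ 0.0077 -0.1718  1.7972  0.0124  1.5081  0.8215]
```

>>> {"method": "carry_out", "body": {
  "increments": [
    {"tx": 5.2, "ty": -5.2, "tz": 0, "ax": 0, "ay": 0, "az": 7, "claw": 14},
    {"tx": 5.8, "ty": -4.5, "tz": 0, "ax": 0, "ay": 0, "az": 7, "claw": 14},
    {"tx": 6.2, "ty": -3.8, "tz": 0, "ax": 0, "ay": 0, "az": 7, "claw": 14},
    {"tx": 6.6, "ty": -3, "tz": 0, "ax": 0, "ay": 0, "az": 6, "claw": 14}
  ]
}}

```text
time: 16.6
position: [0.5634, 0.0178, 0.173]
orientation: [[0.947, 0.001, 0.32], [-0.32, 0.019, 0.947], [-0.005, -1.0, 0.018]]
wrist_force: [-1.3, 6.7, -0.3]
width: 0.015
```

```bash
python3 st.py
```

```text
16.6 [0.5634 0.0178 0.173 ] yaw -18.68788907018381 ydir [ 0.0015  0.0185 -0.9998] F [-1.3182  6.6669 -0.2504] M [ 1.0737 -0.0422  0.0753] w 0.014992677185315563 [-0.0236 -0.1127  1.7445  0.0186  1.5088  0.3015]
```

>>> {"method": "carry_out", "body": {
  "increments": [
    {"tx": 3, "ty": -0.7, "tz": 0, "ax": 0, "ay": 0, "az": 2, "claw": 14},
    {"tx": 2, "ty": 0, "tz": 0, "ax": 0, "ay": 0, "az": 0, "claw": 14},
    {"tx": 2, "ty": 0, "tz": 0, "ax": 0, "ay": 0, "az": 0, "claw": 14}
  ]
}}

```text
time: 16.98
position: [0.5637, 0.0181, 0.1729]
orientation: [[0.959, -0.019, 0.284], [-0.283, 0.021, 0.959], [-0.024, -1.0, 0.014]]
wrist_force: [-22.1, -1.2, 7.9]
width: 0.0154
```

```bash
python3 st.py
```

```text
16.975 [0.5637 0.0181 0.1729] yaw -16.460360746644035 ydir [-0.0185  0.0206 -0.9996] F [-22.1148  -1.2029   7.8655] M [-0.3217  3.6783  0.0214] w 0.015429634555381346 [-0.0239 -0.0983  1.7315  0.0201  1.5274  0.2625]
```

The keeper is at its end stop: the tool stopped moving with 22 N against it. I'll relax, open, rise and look.

>>> {"method": "carry_out", "body": {
  "increments": [
    {"tx": -0.5, "ty": 0, "tz": 0, "ax": 0, "ay": 0, "az": 0, "claw": 15},
    {"tx": 0, "ty": 0, "tz": 0, "ax": 0, "ay": 0, "az": 0, "claw": 40},
    {"tx": 0, "ty": 0, "tz": 0, "ax": 0, "ay": 0, "az": 0, "claw": 40},
    {"tx": 0, "ty": 0, "tz": 0, "ax": 0, "ay": 0, "az": 0, "claw": 40},
    {"tx": 0, "ty": 0, "tz": 30, "ax": 0, "ay": 0, "az": 0, "claw": 40},
    {"tx": 0, "ty": 0, "tz": 50, "ax": 0, "ay": 0, "az": 0, "claw": 40},
    {"tx": -50, "ty": -30, "tz": 30, "ax": 0, "ay": 0, "az": 0, "claw": 40},
    {"tx": -30, "ty": -50, "tz": 0, "ax": 0, "ay": 0, "az": 0, "claw": 40},
    {"tx": 0, "ty": -60, "tz": 0, "ax": 0, "ay": 0, "az": 0, "claw": 40},
    {"tx": 0, "ty": -60, "tz": 0, "ax": 0, "ay": 0, "az": 0, "claw": 40}
  ]
}}

```text
time: 18.23
position: [0.4829, -0.1825, 0.2855]
orientation: [[0.961, -0.017, 0.278], [-0.277, 0.019, 0.961], [-0.021, -1.0, 0.013]]
wrist_force: [1.2, -0.2, 0.7]
width: 0.0402
```

>>> {"method": "carry_out", "body": {
  "increments": [
    {"tx": 0, "ty": -60, "tz": 0, "ax": 0, "ay": 0, "az": 0, "claw": 40},
    {"tx": 0, "ty": -60, "tz": 0, "ax": 0, "ay": 0, "az": 0, "claw": 40},
    {"tx": 0, "ty": 0, "tz": 0, "ax": 0, "ay": 0, "az": 0, "claw": 40}
  ]
}}

```text
time: 18.6
position: [0.4814, -0.3099, 0.2852]
orientation: [[0.959, -0.016, 0.282], [-0.281, 0.018, 0.959], [-0.021, -1.0, 0.013]]
wrist_force: [0.1, -0.2, -0.6]
width: 0.0397
```

```bash
python3 st.py; python3 look.py 11;python3 - <<'E'
from h import *
np.set_printoptions(precision=4,suppress=True)
for n in("top","side"):
    im=cv2.imread(f"pics/{n}11.png")
    for k in("red","green","yellow"):
        print(n,k,[(a,c) for a,c,b in blobs(im,n,*COL[k],amin=3)])
E
```

```text
18.6 [ 0.4814 -0.3099  0.2852] yaw -16.338530752271847 ydir [-0.0165  0.0181 -0.9997] F [ 0.0529 -0.191  -0.5836] M [-0.0281 -0.0789  0.0093] w 0.039712915021819103 [-0.6192 -0.1013  1.5535  0.0053  1.7133 -0.3332]
top red [(49, array([357.02, 246.69])), (47, array([394.57, 245.45])), (18, array([329.  , 302.78]))]
top green []
top yellow [(11, array([342.09, 218.18])), (40, array([320.02, 233.18]))]
side red [(15, array([344.6 , 205.07])), (20, array([343.55, 211.35]))]
side green []
side yellow [(3, array([311.67, 223.67])), (43, array([324.7 , 226.81]))]
```

View pics/top11z.png

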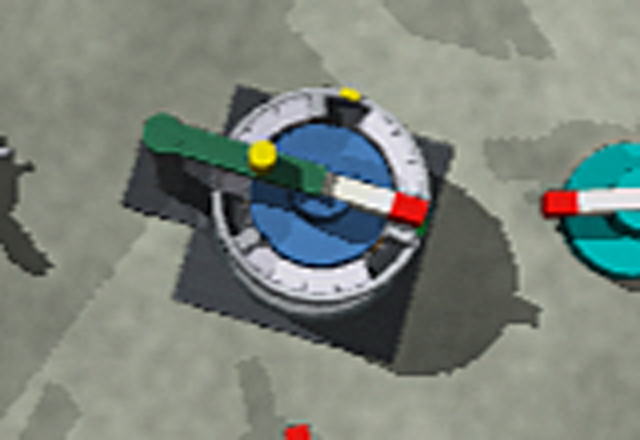

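View pics/side11z.png

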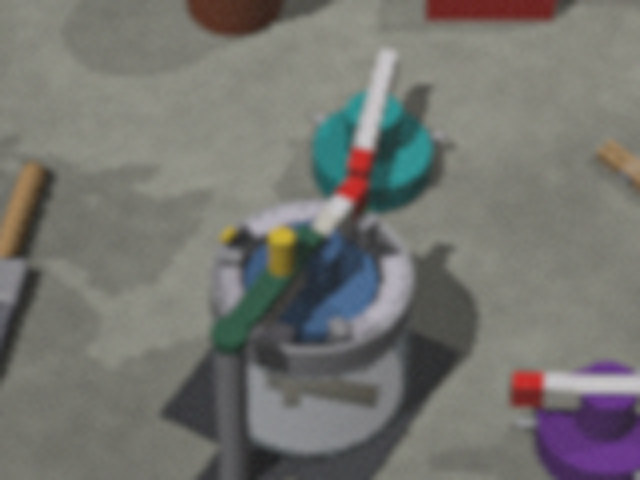

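Run:
```python
from h import *
P=cast("top",(296.3,228.3),.159)
T=cast("top",(320.2,233.4),.188);print(P,T,np.linalg.norm((T-P)[:2]),"keeper world angle",np.degrees(np.arctan2(*(T-P)[1::-1]))%360)
r=cast("top",(357.02,246.69),.145);print(r)
print(manip.job_done())
```

```text
[0.57949173 0.0707118  0.159     ] [0.56055931 0.01611913 0.188     ] 0.05778232094481116 keeper world angle 250.8737552163677
[ 0.53523489 -0.07007578  0.145     ]
the job is handed in; nothing more can be done
None
```

The lid is screwed home and the green keeper is closed across it. I handed the job in with the arm clear, about 18.6 s into the 67 s; no verdict is reported.

- **Turning back:** I gripped the lid's 40 mm hub instead of the white bar. The hub's top sits near the bar's mid-height, so at the bar's centre the fingers close on the hub. I turned the lid back about 53° until the wrist carried its weight, then released it. It dropped about 13 mm, with the bar at about -20° against the yellow mark at -17.5°.
- **Screwing down:** I turned it about 91° clockwise until the torque rose to 0.87 N m at the stop.
- **Keeper:** I swung it by its knob until it stood at its end stop, with the tool stopped at 22 N.

**Last checks:**
- **Lid:** The bar was at about -108.6° against a predicted home of -109.5°, which puts the red end about 1 to 3 mm from the green mark. The bar's top matched 147 mm, the home height. The red end had not moved in the top view after the keeper closed.
- **Keeper:** It measured about 251°, against an estimated 252.5° for pointing at the jar's axis. That is an estimate from the picture; the joint value itself can't be read.
- **Disagreements:** The knob measured 58 mm from the pivot where 60 mm was given, and while swinging it the pivot seemed 2 to 3 mm off my first estimate. Both are near the calibration error.
- **Bystanders:** I never moved near the basin, scoop or other bench objects, but I did not measure them again at the end.

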